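Open up the bread cupboard: bolted door first, then its lapped mate

ROBOT

A 6-joint arm with a two-finger parallel gripper is mounted at the origin on the work surface. World frame = base frame: x ahead of the robot, y to its left, z up, the work surface at z = 0. Lengths are in mm, angles in rad, forces in N, time in s.
With the tool pointing down it reaches from about 350 to 775 mm from the base axis. Payload 7.3 kg.
Tool frame: the origin (TCP) lies at the very end of the fingers, on their centre line; the grasp point (between the pads) lies 19 mm behind it (bot.grip_point_offset is the distance from the TCP to the grasp point, in mm); z points along the fingers, y is the line along which they close (so a half turn about z gives the same grasp; the last joint's range is limited). The gripper opens to 92 mm and grips with 3 to 60 N. Pads are 19 mm wide; open, the fingers measure 130 mm over their backs; the gripper's body (75 mm by 190 mm) begins 47 mm behind the grasp point.
Start: joints at [-1.477, 0.342, 1.524, -0, 1.275, -0.146], TCP at [124.713, -509.992, 226.741] pointing down, gripper open.
Joint ranges: [-2.53, 2.53], [-0.77, 2.02], [0.04, 2.7], [-1, 4.14], [0.28, 2.66], [-3.11, 3.11]. Speed limits (rad/s): [2.57, 2.57, 3.14, 3.14, 3.14, 3.14].

INTERFACE

Orientations are given as [roll, pitch, yaw] about the fixed x, y, z axes, in that order (R = Rz(yaw) Ry(pitch) Rx(roll)).
In Python, from plant import bot gives the robot as it stands. The module is installed in compiled form; this text tells all that it offers.
- The arm moves only by the shell command python3 -m jog 'ROWS' [OPENING]. ROWS is JSON, a list of rows, each a list of 6 numbers: the shift along the tool's x, y, z in mm, then the turn, a rotation vector about the tool's x, y, z in rad. In form: [[dx, dy, dz, rx, ry, rz], ...]. A call has 1 to 12 rows; each row shifts and turns the commanded pose from where the row before left it, along the tool's axes as they then stand; what a row does not reach is not made up. A row lasts 1/10 s, in which the tool goes at most 50 mm and 8.59 degrees, less where a joint would pass 70% of its speed; a pose out of reach is approached as far as the arm can. A call with a gripper value outside its range is refused whole. OPENING is the opening in per cent of the stroke, from 0 (shut) to 100 (fully open), set as the call begins (- or left out, the last holds). The fingers move at their own pace and stop on an object; the grip force is fixed at half the most. Time passes only in rows, so rows that do not move let the fingers close. It gives the time, the measured TCP pose, the force, the opening and the grip force at its end, in the units of the state.
- bot.get_obs(): the state, without advancing time (a new reading comes with each control period).
- bot.capture(name): name is "scene" or "top"; returns the picture (384x512x3 uint8, red, green, blue); there is no depth.
- bot.camera_model(name): a dict with "fx", "fy", "cx", "cy" (pixels), "dist_coeffs" ([k1, k2, p1, p2, k3] as OpenCV has them; the pictures are not rectified), "position" and "orientation" of the camera in the world. Camera axes: x right, y down, z forward; pixel columns grow to the right and rows downward; lengths in mm; the calibration is good to about 2 mm. A picture is of the moment at which its call begins. camera_model takes no time and is no camera call.
- bot.close_job(): hands the job in; it is judged then, once.
Trained networks look in the newest picture that a camera, given by its name, has taken for a name from the list of things; names that differ only in an ending like _2 or _b are one class to them, and where a whole thing is asked for, a point or a joint stands for the part that bears it (a point fixed in the world has none). Each returns a list of dicts, best first, with "p" (0 to 1); they miss things now and then, are a little off and sometimes report something else, mostly with a low value. They report only what shows in the picture. A call takes as long as a camera call.
- bot.outline_of(target, camera): "mask" (384x512 bool, what is visible of it) and "pixel" ([column, row] in pixels, amid what is visible of it).
The state is a dict: "time": time; "joint_positions": joint angles; "dq": joint speeds; "tau": joint torques, N m; "tool_pos": TCP position; "tcp_rot": TCP orientation; "contact_force": force on the tool from outside, world axes, zero at the start; "moment": the same for the moment, N m; "grip_width": finger opening in mm; "finger_force": force on a finger pad.
Only numpy, scipy, OpenCV 4.12 (cv2) and the standard library are available. Lean on these libraries where they do the work, as an engineer would, in place of code of your own. Each camera call takes 0.05 s, during which the arm holds its last target. There are 200 camera calls.

TASK

Open up the small bread cupboard on the counter so that it can be stocked: press the bolt on the right-hand door down and swing that door wide open first, then swing open the left-hand door, which is held behind the right door's lap strip until then. Leave both doors standing open, about square to the cupboard's front or further, and do not disturb the bottle, the tub or the can opener.

Things in the scene. Friction and masses are not known exactly. Their poses are not given: they have to be found in the camera images.
- cupboard: Oak bread cupboard fixed on the counter, 200 deep x 420 wide x 270 high (mm). Origin: centre of its underside. Its front (own x = -100 mm) looks along own -x, to the robot; own +y is left as seen from the robot. Two inset doors, flush with the front, each 187.5 wide x 216 high x 16 thick, 27 to 243 mm above the counter; 25 mm rail above. Flat empty top, no overhang.
- right_door (a joint): Angle in rad of the right-hand door (cupboard's -y side): 0 shut, grows as it opens, to 1.75. Hinged on its outer (-y) edge; from above it opens counter-clockwise, to the robot. Light friction, no spring: stays where left. A wooden strip on its free edge (32 wide, standing 10 mm off the front) laps 16 mm over the left door, which cannot open while this door is shut.
- left_door (a joint): Angle in rad of the left-hand door (+y side): 0 shut, grows as it opens, to 1.75. Hinged on its outer (+y) edge; from above it opens clockwise, to the robot. Light friction, stays where left, no spring or bolt of its own.
- bolt (a joint): Travel in m of the steel tower bolt on the right door: 0 shot up into its keeper on the top rail (locked), 0.020 fully down. About 2 to 4 N downwards on its knob slides it; the rod is clear of the keeper from 0.015. Friction holds it where it is left; no spring.
- bolt_knob (a point): Highest point of the bolt's round steel knob, 18 mm in diameter, its axis straight out of the door, from 20 to 42 mm in front of the door's face (this point 31 mm). About 41 mm below the cupboard's top when locked; moves down 20 mm with the bolt. 43 mm clear of the right pull; the bolt's straps and keeper stand out at most 21 mm from the face.
- right_pull (a point): Centre of the top end of the right door's pull: upright round steel bar, 12 mm in diameter, running 150 mm down from here, 40 mm in front of the door's face, 145.5 mm along the door from its hinge. Top end 34 mm below the cupboard's top. Two 10 mm posts join it to the door 32 and 118 mm down: the first 27 mm are free all round. Turns with the door.
- left_pull (a point): The same point of the left door's pull, a mirror image, 87 mm from the right one when both doors are shut.
- right_hinge (a point): Point on the upright hinge axis of the right door, at the height of the pulls' top ends; the axis lies in the front plane at the door's outer edge.
- left_hinge (a point): The same for the left door.
- bottle: Bystander: green bottle, 84 mm in diameter, 215 high, standing to one side of the cupboard, a little ahead of its front (sides vary). Origin: centre of its foot. Leave it alone.
- tub: Bystander: clear plastic food tub, 138 x 112 x 65 high, standing to one side of the cupboard, a little ahead of its front (sides vary). Origin: centre of its underside. Leave it alone.
- can_opener: Bystander: can opener with two red handles, about 190 mm long and 20 high, lying flat on the counter in front and to the left. Origin: its middle, on the counter. Leave it alone.

How it is judged (in metres and radians):
On the way, in this order (a step that is already met when the one before it is completed fails the run):
1. the bolt is drawn down clear of its keeper while the right door is still shut (value of joint bolt above 0.014 m and value of joint right_door below 0.1 rad), for 0.1 s.
2. the right door has been swung open while the left door is still shut (value of joint right_door above 0.7 rad and value of joint left_door below 0.15 rad), for 0.1 s.
At the end, for the whole second after the job is handed in: Both doors stand open by more than 1.2 rad (about 69 degrees) and are at rest (slower than 0.05 rad/s) (value of joint each of right_door, left_door above 1.2 rad and velocity of joint right_door between -0.05 and 0.05 rad/s and velocity of joint left_door between -0.05 and 0.05 rad/s); the robot touches nothing.
It fails at once if the bottle, the tub or the can opener is pushed more than 30 mm, or the bottle or the tub is tipped (distance of any of bottle, tub, can_opener from where it was at the start of the episode above 0.03 m or angle between any of bottle, tub's own z axis and vertical above 0.35 rad).
It also fails if it takes over 67 s, if anything falls off the work surface, if the arm or the gripper's body presses on something with over 40 N, if the wrist force passes 120 N, or if a joint passes its speed limit or range.

## Working session

There is one attempt and no reset: what is moved stays moved. The work goes in short steps, Python scripts to look and compute and a shell command to move; the robot and the scene stay as the last step left them, time stands still between calls to the robot, and variables do not carry over. Pictures are saved under pics/ and viewed, at most 10 in all, crops included, and the job is handed in when it is done.

```bash
mkdir -p pics; python3 - <<'E'
from plant import bot
import cv2,numpy as np
for c in ("scene","top"):
    im=bot.capture(c); cv2.imwrite(f"pics/{c}0.png",im[:,:,::-1])
    m=bot.camera_model(c); print(c,m)
    for t in ("cupboard","bolt_knob","right_pull","left_pull","right_hinge","bottle","tub","can_opener"):
        r=bot.outline_of(t,c)
        print(t,[(round(d["p"],2),np.round(d["pixel"],1).tolist(),[int(v) for v in cv2.boundingRect(d["mask"].astype(np.uint8))]) for d in r[:2]])
o=bot.get_obs();print(o["time"],o["tool_pos"],o["tcp_rot"])
E
```

```text
scene {'fx': 434.53322947027175, 'fy': 434.53322947027175, 'cx': 256.57467110436465, 'cy': 196.1478213019165, 'dist_coeffs': array([0.04999333, 0.        , 0.        , 0.        , 0.        ]), 'position': array([ 137.20477321, -236.76761043, 1578.2759387 ]), 'orientation': array([-2.81643179, -0.00423829, -1.00654039])}
cupboard [(0.83, [268.1, 160.6], [206, 99, 140, 122])]
bolt_knob [(0.43, [284.5, 197.4], [284, 194, 6, 7])]
right_pull [(0.82, [282.6, 196.0], [257, 175, 57, 41])]
left_pull [(0.93, [237.1, 173.0], [213, 151, 47, 45])]
right_hinge [(0.6, [278.3, 194.5], [257, 173, 56, 43])]
bottle [(0.59, [174.7, 168.0], [158, 151, 29, 37]), (0.36, [238.4, 172.8], [214, 152, 44, 44])]
tub [(0.93, [338.1, 250.5], [318, 226, 47, 50])]
can_opener [(0.94, [153.0, 218.0], [124, 213, 52, 19])]
top {'fx': 402.8949581326002, 'fy': 402.8949581326002, 'cx': 258.6626099566539, 'cy': 191.90350975930173, 'dist_coeffs': array([-0.07872493,  0.        ,  0.        ,  0.        ,  0.        ]), 'position': array([ 375.29979517,   23.17356759, 1362.54201275]), 'orientation': array([-3.02584889, -0.00948119, -1.57457629])}
cupboard [(0.69, [252.7, 133.7], [175, 85, 155, 98])]
bolt_knob [(0.44, [289.6, 165.0], [288, 158, 6, 15])]
right_pull [(0.69, [273.4, 168.0], [249, 155, 69, 27]), (0.2, [163.5, 265.1], [139, 245, 53, 35])]
left_pull [(0.89, [223.9, 168.6], [192, 161, 58, 23])]
right_hinge [(0.64, [278.2, 167.6], [249, 154, 71, 29])]
bottle [(0.72, [151.9, 208.7], [136, 190, 37, 29])]
tub [(0.65, [360.8, 178.9], [342, 159, 38, 44])]
can_opener [(0.96, [164.4, 260.5], [139, 245, 53, 35])]
0.9 [ 124.71022219 -509.98841027  226.7546146 ] [3.14148765e+00 1.24989788e-05 2.39785908e-01]
```

View pics/scene0.png

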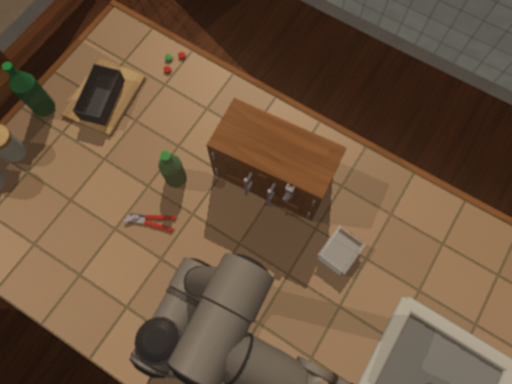

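View pics/top0.png

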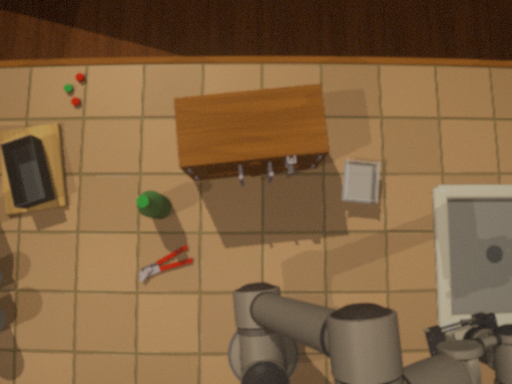

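The scene picture shows the cupboard at about (268,160), the pulls at (248,182) and (270,192), the bolt at (289,190), the bottle at (172,168) and the tub at (340,250). In the top picture the cupboard's top corners are near (175,98), (321,85), (327,154) and (181,167). I'll enlarge both.

```bash
python3 - <<'E'
import cv2,numpy as np
a=cv2.imread("pics/top0.png")[80:190,165:340]; b=cv2.imread("pics/scene0.png")[90:225,195:355]
a=cv2.resize(a,None,fx=4.5,fy=4.5,interpolation=cv2.INTER_CUBIC);b=cv2.resize(b,None,fx=4.4,fy=4.4,interpolation=cv2.INTER_CUBIC)
cv2.imwrite("pics/a.png",a);cv2.imwrite("pics/b.png",b)
E
```

```text
(no output)
```

View pics/a.png

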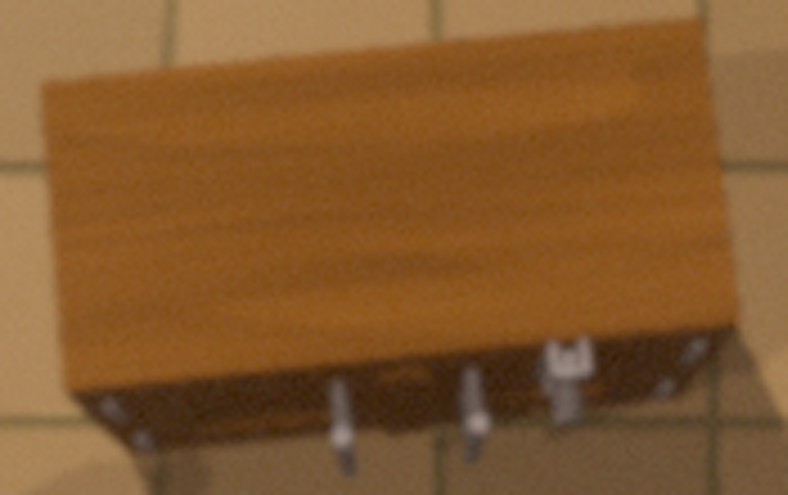

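View pics/b.png

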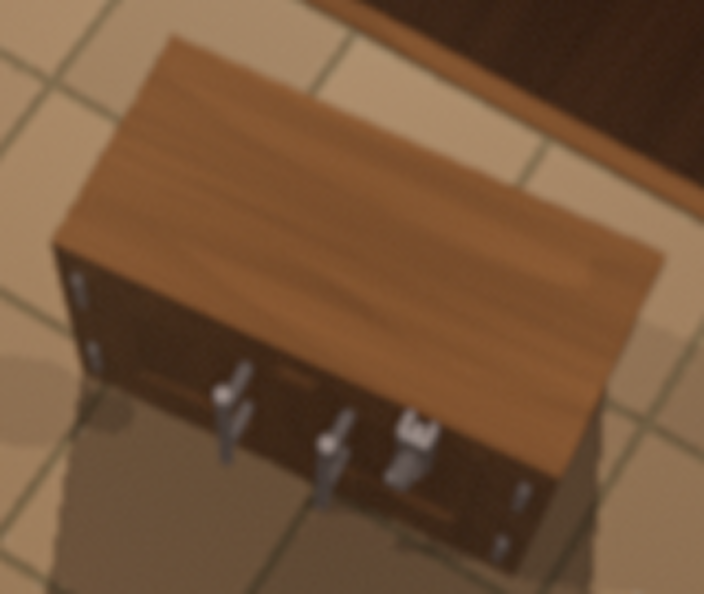

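The enlarged crops give the cupboard's top corners, the pull tops (top crop about (342,438) and (476,424)) and the knob (about (567,410)). Next is a joint fit of the pose.

```bash
cat > h.py <<'E'
from plant import bot
import cv2,numpy as np
from scipy.spatial.transform import Rotation as Ro
from scipy.optimize import least_squares
def proj(P,c):
    m=bot.camera_model(c);R=Ro.from_euler('xyz',m["orientation"]).as_matrix()
    K=np.array([[m["fx"],0,m["cx"]],[0,m["fy"],m["cy"]],[0,0,1]])
    return cv2.projectPoints(np.array(P,float).reshape(-1,3),cv2.Rodrigues(R.T)[0],-R.T@m["position"],K,m["dist_coeffs"])[0].reshape(-1,2)
def ray(px,c,z):
    m=bot.camera_model(c);R=Ro.from_euler('xyz',m["orientation"]).as_matrix()
    K=np.array([[m["fx"],0,m["cx"]],[0,m["fy"],m["cy"]],[0,0,1]])
    u=cv2.undistortPoints(np.array(px,float).reshape(-1,1,2),K,m["dist_coeffs"]).reshape(2)
    d=R@[u[0],u[1],1];return m["position"]+d*(z-m["position"][2])/d[2]
def W(q,p):
    return Ro.from_euler('z',q[2]).apply(np.array(p,float).reshape(-1,3))+[q[0],q[1],0]
E
python3 - <<'E'
from h import *
T=np.array([[42,85],[703,18],[737,325],[72,390]])/4.5+[165,80]-.4
S=np.array([[172,36],[664,257],[562,478],[53,242]])/4.4+[195,90]-.4
C=[[100,210,270],[100,-210,270],[-100,-210,270],[-100,210,270]]
f=lambda q:np.r_[proj(W(q,C),"top")-T,proj(W(q,C),"scene")-S].ravel()
s=least_squares(f,[700,30,.1],x_scale=[100,100,.1]);q=s.x;print(q,np.round(s.fun.reshape(-1,2),1).tolist())
np.save("q.npy",q)
for n,p in dict(rp=[-140,-43.5,236],lp=[-140,43.5,236],kn=[-131,-92,229],rh=[-100,-189,236],lh=[-100,189,236]).items():
    w=W(q,p)[0];print(n,w.round(1),((proj(w,"top")[0]-[165,80])*4.5).round(),((proj(w,"scene")[0]-[195,90])*4.4).round())
for n,c,px,z in(("bottle","top",[153,206],110),("bottle","scene",[173,169],110),("tub","top",[361,181],33),("tub","scene",[341,251],33),("can","top",[164,263],10)):print(n,ray(px,c,z).round())
E
```

```text
[6.93179254e+02 3.27502376e+01 1.00944505e-01] [[-0.4, -1.1], [0.1, -0.6], [1.7, -0.4], [-1.6, 0.5], [-0.2, -0.1], [1.1, -0.2], [-0.3, 1.1], [-1.1, 0.6]]
rp [558.3 -24.6 236. ] [479. 421.] [325. 446.]
lp [549.5  61.9 236. ] [342. 435.] [221. 397.]
kn [572.1 -72.  229. ] [553. 401.] [389. 466.]
rh [ 612.7 -165.4  236. ] [700. 336.] [526. 483.]
lh [574.6 210.7 236. ] [106. 397.] [ 75. 273.]
bottle [477. 341. 110.]
bottle [484. 335. 110.]
tub [ 566. -334.   33.]
tub [ 568. -331.   33.]
can [295. 326.  10.]
```

```bash
cat >> h.py <<'E'
def pose():
    o=bot.get_obs();R=Ro.from_euler('xyz',o["tcp_rot"]).as_matrix();return o,np.r_[o["tool_pos"],np.arctan2(R[1,0],R[0,0])]
def plan(wps,n,p=None):
    "print tool rows (dx,dy,dz,rz) through waypoints x,y,z,yaw (tool down)"
    if p is None: p=pose()[1]
    for w,k in zip(wps,n):
        w=np.array(w,float);s=p
        for i in range(k):
            e=s+(w-s)*(i+1)/k;d=e-p;c,sn=np.cos(p[3]),np.sin(p[3])
            print([round(c*d[0]+sn*d[1],1),round(sn*d[0]-c*d[1],1),round(-d[2],1),0,0,round(-d[3],3)]);p=e
        print()
E
python3 - <<'E'
from h import *
q=np.load("q.npy");a=W(q,[-145,-101.5,0])[0];print(a)
p=pose()[1];print(p)
y=q[2]+np.pi/2
plan([[p[0],p[1],330,y],[a[0],a[1],330,y],[a[0],a[1],245,y]],[11,14,3])
E
```

```text
[559.14586198 -82.84517734   0.        ]
[ 1.24710222e+02 -5.09988410e+02  2.26754615e+02  2.39785908e-01]
[np.float64(0.0), np.float64(0.0), np.float64(-9.4), 0, 0, np.float64(-0.13)]
[np.float64(0.0), np.float64(0.0), np.float64(-9.4), 0, 0, np.float64(-0.13)]
[np.float64(0.0), np.float64(0.0), np.float64(-9.4), 0, 0, np.float64(-0.13)]
[np.float64(0.0), np.float64(0.0), np.float64(-9.4), 0, 0, np.float64(-0.13)]
[np.float64(0.0), np.float64(0.0), np.float64(-9.4), 0, 0, np.float64(-0.13)]
[np.float64(0.0), np.float64(0.0), np.float64(-9.4), 0, 0, np.float64(-0.13)]
[np.float64(0.0), np.float64(0.0), np.float64(-9.4), 0, 0, np.float64(-0.13)]
[np.float64(0.0), np.float64(0.0), np.float64(-9.4), 0, 0, np.float64(-0.13)]
[np.float64(0.0), np.float64(0.0), np.float64(-9.4), 0, 0, np.float64(-0.13)]
[np.float64(0.0), np.float64(0.0), np.float64(-9.4), 0, 0, np.float64(-0.13)]
[np.float64(0.0), np.float64(0.0), np.float64(-9.4), 0, 0, np.float64(-0.13)]

[np.float64(27.2), np.float64(33.9), np.float64(-0.0), 0, 0, np.float64(-0.0)]
[np.float64(27.2), np.float64(33.9), np.float64(-0.0), 
[... 509 characters left out ...]
(27.2), np.float64(33.9), np.float64(-0.0), 0, 0, np.float64(-0.0)]
[np.float64(27.2), np.float64(33.9), np.float64(-0.0), 0, 0, np.float64(-0.0)]
[np.float64(27.2), np.float64(33.9), np.float64(-0.0), 0, 0, np.float64(-0.0)]
[np.float64(27.2), np.float64(33.9), np.float64(-0.0), 0, 0, np.float64(-0.0)]
[np.float64(27.2), np.float64(33.9), np.float64(-0.0), 0, 0, np.float64(-0.0)]
[np.float64(27.2), np.float64(33.9), np.float64(-0.0), 0, 0, np.float64(-0.0)]

[np.float64(-0.0), np.float64(-0.0), np.float64(28.3), 0, 0, np.float64(-0.0)]
[np.float64(-0.0), np.float64(-0.0), np.float64(28.3), 0, 0, np.float64(-0.0)]
[np.float64(-0.0), np.float64(-0.0), np.float64(28.3), 0, 0, np.float64(-0.0)]
```

```bash
sed -i 's/print(\[round(c.*/print(np.round([c*d[0]+sn*d[1],sn*d[0]-c*d[1],-d[2],-d[3]],3).tolist());p=e/' h.py
python3 -m jog '[[0,0,-10,0,0,-0.13],[0,0,-10,0,0,-0.13],[0,0,-10,0,0,-0.13],[0,0,-10,0,0,-0.13],[0,0,-10,0,0,-0.13],[0,0,-10,0,0,-0.13],[0,0,-10,0,0,-0.13],[0,0,-10,0,0,-0.13],[0,0,-10,0,0,-0.13],[0,0,-10,0,0,-0.13],[0,0,-4,0,0,-0.132]]' 0
python3 -m jog '[[27,34,0,0,0,0],[27,34,0,0,0,0],[27,34,0,0,0,0],[27,34,0,0,0,0],[27,34,0,0,0,0],[27,34,0,0,0,0],[27,34,0,0,0,0],[27,34,0,0,0,0],[27,34,0,0,0,0],[27,34,0,0,0,0],[27,34,0,0,0,0],[0,0,0,0,0,0]]'
python3 - <<'E'
from h import *
q=np.load("q.npy");a=W(q,[-145,-101.5,0])[0];y=q[2]+np.pi/2
print(pose()[1]);plan([[a[0],a[1],330,y],[a[0],a[1],240,y]],[3,3])
E
```

```text
time: 2.0
tool_pos: [124.7, -510.3, 331.8]
tcp_rot: [3.142, 0.002, 1.677]
contact_force: [-0.5, -0.4, 0.5]
grip_width: 8.4
finger_force: 0.0
time: 3.2
tool_pos: [469.5, -173.2, 330.4]
tcp_rot: [3.141, -0.001, 1.677]
contact_force: [-0.1, -0.8, -0.5]
grip_width: 0.5
finger_force: 0.0
[ 469.49842476 -173.17911655  330.40125955    1.67726948]
[26.765, 32.913, 0.134, 0.002]
[26.826, 32.864, 0.134, 0.002]
[26.886, 32.814, 0.134, 0.002]

[0.0, 0.0, 30.0, -0.0]
[-0.0, -0.0, 30.0, -0.0]
[0.0, 0.0, 30.0, -0.0]
```

```bash

python3 -m jog '[[27,33,0,0,0,0],[27,33,0,0,0,0],[27,33,0,0,0,0],[0,0,30,0,0,0],[0,0,30,0,0,0],[0,0,25,0,0,0],[0,0,0,0,0,0],[0,0,0,0,0,0]]' 0
python3 - <<'E'
from h import *
cv2.imwrite("pics/k.png",cv2.resize(np.vstack([bot.capture("scene")[100:240,180:370],bot.capture("top")[90:230,180:370]])[:,:,::-1],None,fx=2.1,fy=2.1))
E
```

```text
time: 4.0
tool_pos: [557.2, -86.7, 246.4]
tcp_rot: [3.142, 0.0, 1.671]
contact_force: [-0.2, -0.1, 0.2]
grip_width: 0.1
finger_force: 0.0
```

View pics/k.png

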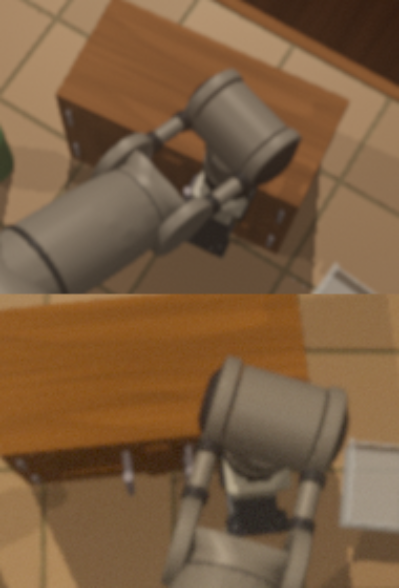

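The arm hides the knob, with the wrist right above it, so I press by force and height.

```bash

python3 -m jog '[[3,2,5,0,0,0],[0,0,7,0,0,0],[0,0,5,0,0,0],[0,0,4,0,0,0],[0,0,0,0,0,0]]'
python3 -m jog '[[0,0,3,0,0,0],[0,0,3,0,0,0],[0,0,3,0,0,0]]'
python3 -m jog '[[0,0,3,0,0,0],[0,0,2,0,0,0],[0,0,2,0,0,0]]'
```

```text
time: 4.6
tool_pos: [558.5, -83.0, 224.0]
tcp_rot: [-3.14, -0.0, 1.672]
contact_force: [-0.5, 0.9, 0.3]
grip_width: 0.1
finger_force: 0.1
time: 4.9
tool_pos: [558.8, -83.1, 215.6]
tcp_rot: [3.142, 0.0, 1.672]
contact_force: [-0.9, -0.4, 2.1]
grip_width: 0.5
finger_force: 0.9
time: 5.2
tool_pos: [558.9, -83.0, 208.5]
tcp_rot: [-3.142, 0.0, 1.672]
contact_force: [-0.9, 0.4, 1.6]
grip_width: 0.7
finger_force: 0.9
```

```bash

python3 -m jog '[[0,0,1,0,0,0],[0,0,1,0,0,0],[0,0,0,0,0,0]]'
```

```text
time: 5.5
tool_pos: [558.8, -83.0, 206.6]
tcp_rot: [-3.141, 0.0, 1.672]
contact_force: [-1.8, -0.2, 0.6]
grip_width: 0.6
finger_force: 0.7
```

```bash

python3 -m jog '[[0,0,-25,0,0,0],[0,0,-40,0,0,0],[0,0,-40,0,0,0],[-40,0,0,0,0,0],[-45,0,0,0,0,0],[-45,0,0,0,0,0],[-45,0,0,0,0,0],[-45,0,0,0,0,0],[0,0,0,0,0,0]]' 35
python3 - <<'E'
from h import *
q=np.load("q.npy")
ims=[]
for c,x,y in(("scene",240,160),("top",240,140)):
    im=bot.capture(c)[:,:,::-1]; ims.append(cv2.resize(im[y:y+60,x:x+90],None,fx=5,fy=5,interpolation=cv2.INTER_CUBIC))
    print([(d["p"],d["pixel"]) for d in bot.outline_of("bolt_knob",c)])
    for s in(0,20):print(c,s,(proj(W(q,[[-142,-101.5,220-s]]),c)-[x,y])*5)
cv2.imwrite("pics/k2.png",np.vstack(ims))
E
```

```text
time: 6.4
tool_pos: [580.4, -307.6, 309.8]
tcp_rot: [-3.14, 0.001, 1.666]
contact_force: [-0.7, 0.8, -0.4]
grip_width: 31.9
finger_force: 0.0
[(0.46, [286.0, 198.9])]
scene 0 [[221.56273228 204.54082508]]
scene 20 [[219.6196112  213.82130618]]
[(0.57, [286.3, 169.1])]
top 0 [[257.09990748 165.73802059]]
top 20 [[254.01833383 171.26609139]]
```

View pics/k2.png

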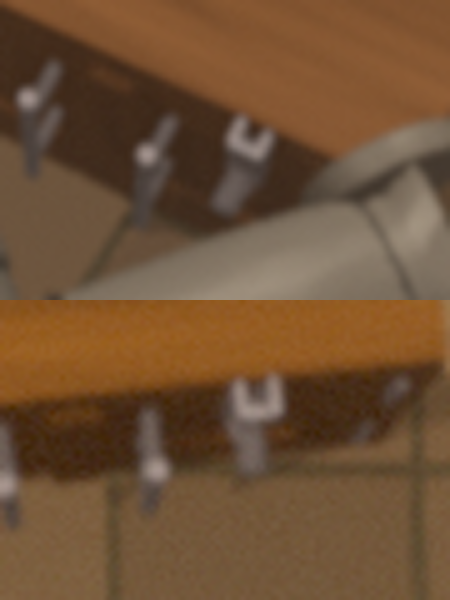

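```bash
python3 - <<'E'
from h import *
r=[]
for c in("scene","top"):
    x,y=(270,175) if c=="scene" else (275,145)
    a=cv2.imread(f"pics/{c}0.png");b=bot.capture(c)[:,:,::-1]
    r.append(np.hstack([cv2.resize(i[y:y+35,x:x+35],None,fx=8,fy=8,interpolation=cv2.INTER_CUBIC) for i in(a,b)]))
cv2.imwrite("pics/k3.png",np.vstack(r))
E
```

```text
(no output)
```

View pics/k3.png

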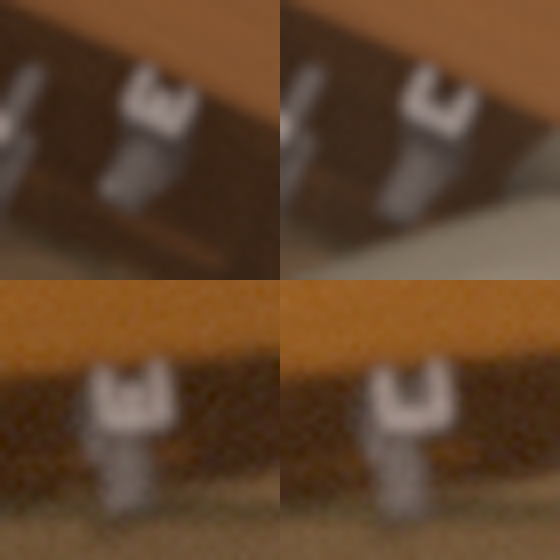

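The keeper's U is now empty (at about (440,90) in the picture) and the knob has dropped about 2 px, so the bolt is down. Next I cage the right pull.

```bash
cat >> h.py <<'E'
def arc(th,side):
    "tool pose holding the pull at door angle th; side -1 right, +1 left"
    q=np.load("q.npy");s,c=np.sin(th),np.cos(th)
    w=W(q,[-100-145.5*s-40*c,side*(189-145.5*c+40*s),0])[0]
    return np.array([w[0],w[1],216,q[2]+np.pi/2-side*th])
E
python3 - <<'E'
from h import *
a=arc(0,-1);b=a.copy();b[2]=310;plan([b,a],[7,4])
E
```

```text
[39.526, 0.761, 0.331, 0.0]
[39.526, 0.75, 0.331, 0.0]
[39.526, 0.74, 0.331, 0.0]
[39.526, 0.729, 0.331, 0.0]
[39.526, 0.719, 0.331, 0.0]
[39.527, 0.708, 0.331, 0.0]
[39.527, 0.698, 0.331, 0.0]

[-0.0, -0.0, 23.5, -0.0]
[-0.0, -0.0, 23.5, -0.0]
[-0.0, -0.0, 23.5, -0.0]
[-0.0, -0.0, 23.5, -0.0]
```

```bash

python3 -m jog '[[40,1,0,0,0,0],[40,1,0,0,0,0],[40,1,0,0,0,0],[40,1,0,0,0,0],[40,1,0,0,0,0],[40,0,0,0,0,0],[37,0,0,0,0,0],[0,0,30,0,0,0],[0,0,30,0,0,0],[0,0,0,0,0,0],[0,0,0,0,0,0]]' 29
python3 - <<'E'
from h import *
print(pose()[1],arc(0,-1));plan([arc(0,-1)],[3])
E
```

```text
time: 7.8
tool_pos: [558.1, -25.2, 252.7]
tcp_rot: [3.141, 0.0, 1.673]
contact_force: [0.8, -0.3, 0.7]
grip_width: 26.6
finger_force: 0.0
[558.05536256 -25.15686244 252.66145985   1.67285343] [558.27556594 -24.63656471 216.           1.67174083]
[0.165, 0.091, 12.22, 0.0]
[0.165, 0.091, 12.22, 0.0]
[0.165, 0.091, 12.22, 0.0]
```

```bash

python3 -m jog '[[0,0,9,0,0,0],[0,0,9,0,0,0],[0,0,9,0,0,0],[0,0,9,0,0,0],[0,0,0,0,0,0]]' 
python3 -m jog '[[0,0,0,0,0,0],[0,0,0,0,0,0],[0,0,0,0,0,0]]' 18
python3 - <<'E'
from h import *
p=pose()[1];print(p);plan([arc(t,-1) for t in np.arange(.1,1.46,.1)],[1]*14)
E
```

```text
time: 8.3
tool_pos: [557.3, -25.8, 214.1]
tcp_rot: [-3.139, -0.001, 1.671]
contact_force: [-0.2, -0.0, 0.1]
grip_width: 26.1
finger_force: 0.0
time: 8.6
tool_pos: [558.5, -25.9, 216.1]
tcp_rot: [3.141, 0.0, 1.672]
contact_force: [0.6, -0.1, -0.8]
grip_width: 16.8
finger_force: 0.3
[558.45132912 -25.91932877 216.14385049   1.6717675 ]
[-3.426, -14.372, 0.144, -0.1]

[-4.72, -14.326, -0.0, -0.1]

[-4.72, -14.326, -0.0, -0.1]

[-4.72, -14.326, -0.0, -0.1]

[-4.72, -14.326, -0.0, -0.1]

[-4.72, -14.326, -0.0, -0.1]

[-4.72, -14.326, -0.0, -0.1]

[-4.72, -14.326, -0.0, -0.1]

[-4.72, -14.326, -0.0, -0.1]

[-4.72, -14.326, -0.0, -0.1]

[-4.72, -14.326, -0.0, -0.1]

[-4.72, -14.326, -0.0, -0.1]

[-4.72, -14.326, -0.0, -0.1]

[-4.72, -14.326, -0.0, -0.1]
```

```bash

python3 -m jog '[[-1,-5,0,0,0,-0.035],[-2,-7,0,0,0,-0.05],[-2,-7,0,0,0,-0.05],[-3,-9,0,0,0,-0.065],[0,0,0,0,0,0]]' 
python3 - <<'E'
from h import *
from scipy.optimize import minimize_scalar as ms
p=pose()[1]
t=ms(lambda t:np.hypot(*(arc(t,-1)[:2]-p[:2])),bounds=(-.2,1.9),method="bounded");print(t.x,t.fun,p[3]-arc(t.x,-1)[3])
t=t.x;plan([arc(t+.1*k,-1) for k in (1,2)],[1]*2)
E
```

```text
time: 9.1
tool_pos: [531.5, -38.9, 216.1]
tcp_rot: [3.142, 0.001, 1.872]
contact_force: [-2.5, -2.0, 0.1]
grip_width: 16.4
finger_force: 1.2
0.20164658525438886 0.6438652947479929 -0.0015424176015832458
[-4.122, -14.49, 0.133, -0.102]

[-4.72, -14.326, -0.0, -0.1]
```

```bash

python3 -m jog '[[-3.3,-10,0,0,0,-0.07],[-4.7,-14.3,0,0,0,-0.1],[-4.7,-14.3,0,0,0,-0.1],[-4.7,-14.3,0,0,0,-0.1],[-4.7,-14.3,0,0,0,-0.1],[-4.7,-14.3,0,0,0,-0.1],[-3.3,-10,0,0,0,-0.07],[0,0,0,0,0,0]]' 
python3 - <<'E'
from h import *
from scipy.optimize import minimize_scalar as ms
p=pose()[1]
t=ms(lambda t:np.hypot(*(arc(t,-1)[:2]-p[:2])),bounds=(-.2,1.9),method="bounded");print(t.x,t.fun,p[3]-arc(t.x,-1)[3])
t=t.x;plan([arc(t+.1*k,-1) for k in (1,2)],[1]*2)
E
```

```text
time: 9.9
tool_pos: [472.6, -113.1, 216.0]
tcp_rot: [-3.141, 0.001, 2.509]
contact_force: [-0.4, -1.7, 0.6]
grip_width: 16.7
finger_force: 0.6
0.8446508165161941 1.3727052730922913 -0.007056687232305681
[-3.5, -14.665, -0.001, -0.107]

[-4.72, -14.326, -0.0, -0.1]
```

```bash

python3 -m jog '[[-3.5,-14.5,0,0,0,-0.105],[-4.7,-14.3,0,0,0,-0.1],[-4.7,-14.3,0,0,0,-0.1],[-4.7,-14.3,0,0,0,-0.1],[-4.7,-14.3,0,0,0,-0.1],[-4,-12,0,0,0,-0.08],[-2,-7,0,0,0,-0.05],[-1,-4,0,0,0,-0.03],[0,0,0,0,0,0],[0,0,0,0,0,0]]' 
python3 -m jog '[[0,0,0,0,0,0],[0,0,0,0,0,0],[0,0,0,0,0,0],[0,0,-10,0,0,0],[0,0,-20,0,0,0],[0,0,-30,0,0,0],[0,0,-30,0,0,0],[0,0,-10,0,0,0],[0,0,0,0,0,0]]' 27
python3 - <<'E'
from h import *
p=pose()[1];print(p,arc(1.5,-1))
a=arc(0,1);b=a.copy();b[2]=315
if p[3]<0:p[3]+=2*np.pi
plan([b,a],[14,4],p)
E
```

```text
time: 10.9
tool_pos: [468.9, -208.8, 215.7]
tcp_rot: [3.141, 0.0, -3.109]
contact_force: [-0.1, -0.7, 0.9]
grip_width: 16.4
finger_force: 0.0
time: 11.8
tool_pos: [469.1, -209.5, 317.3]
tcp_rot: [-3.14, 0.003, -3.107]
contact_force: [0.6, -0.6, -0.6]
grip_width: 24.5
finger_force: 0.0
[ 469.06632029 -209.53804912  317.32322317   -3.10650261] [ 468.50630046 -209.73267878  216.            3.17174083]
[-6.423, 19.176, 0.166, 0.107]
[-4.328, 19.755, 0.166, 0.107]
[-2.184, 20.105, 0.166, 0.107]
[-0.014, 20.223, 0.166, 0.107]
[2.156, 20.108, 0.166, 0.107]
[4.301, 19.761, 0.166, 0.107]
[6.396, 19.185, 0.166, 0.107]
[8.418, 18.388, 0.166, 0.107]
[10.342, 17.379, 0.166, 0.107]
[12.147, 16.169, 0.166, 0.107]
[13.811, 14.773, 0.166, 0.107]
[15.317, 13.206, 0.166, 0.107]
[16.645, 11.486, 0.166, 0.107]
[17.781, 9.634, 0.166, 0.107]

[0.0, 0.0, 24.75, -0.0]
[-0.0, -0.0, 24.75, -0.0]
[-0.0, -0.0, 24.75, -0.0]
[0.0, 0.0, 24.75, -0.0]
```

```bash

python3 -m jog '[[-6,19,0,0,0,0.107],[-4,20,0,0,0,0.107],[-2,20,0,0,0,0.107],[0,20,0,0,0,0.107],[2,20,0,0,0,0.107],[4,20,0,0,0,0.107],[6,19,0,0,0,0.107],[8,18,0,0,0,0.107],[10,17,0,0,0,0.107],[12,16,0,0,0,0.107],[14,15,0,0,0,0.107],[15,13,0,0,0,0.107]]' 28
python3 -m jog '[[17,11,0,0,0,0.107],[18,10,0,0,0,0.107],[0,0,0,0,0,0],[0,0,0,0,0,0]]'
python3 - <<'E'
from h import *
plan([arc(0,1)],[1])
im=bot.capture("top")[:,:,::-1];bot.capture("scene")
cv2.imwrite("pics/t4.png",cv2.resize(im[70:300,120:400],None,fx=2.5,fy=2.5))
E
```

```text
time: 13.0
tool_pos: [536.1, 22.5, 313.8]
tcp_rot: [-3.139, -0.001, 1.888]
contact_force: [-0.1, 0.2, -1.1]
grip_width: 26.0
finger_force: 0.0
time: 13.4
tool_pos: [547.0, 60.9, 314.2]
tcp_rot: [-3.139, 0.0, 1.682]
contact_force: [0.2, 0.3, -0.0]
grip_width: 26.0
finger_force: 0.0
[0.737, 2.565, 98.214, 0.01]
```

View pics/t4.png

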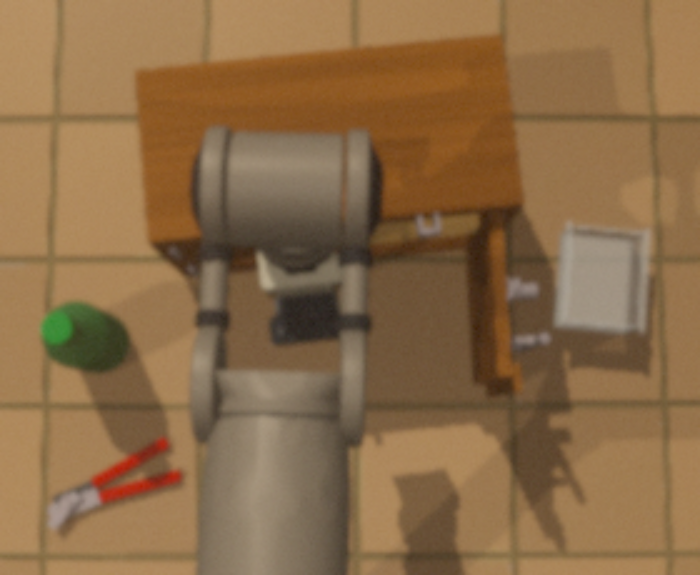

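The right door stands square (free edge at about (500,385)), the tub and bottle are untouched, and the gripper is over the left pull. Now the left door.

```bash

python3 -m jog '[[0.5,2.5,20,0,0,0.01],[0,0,25,0,0,0],[0,0,20,0,0,0],[0,0,15,0,0,0],[0,0,10,0,0,0],[0,0,8,0,0,0],[0,0,0,0,0,0]]' 28
python3 -m jog '[[0,0,0,0,0,0],[0,0,0,0,0,0],[0,0,0,0,0,0]]' 18
cat >> h.py <<'E'
def where(side):
    from scipy.optimize import minimize_scalar as ms
    p=pose()[1]
    if p[3]<-2:p[3]+=2*np.pi
    t=ms(lambda t:np.hypot(*(arc(t,side)[:2]-p[:2])),bounds=(-.2,1.9),method="bounded");print(t.x,t.fun,p[3]-arc(t.x,side)[3])
    plan([arc(t.x+.1*k,side) for k in (1,2)],[1]*2,p)
E
python3 -c "
from h import *;where(1)"
```

```text
time: 14.2
tool_pos: [549.6, 61.3, 216.9]
tcp_rot: [-3.14, -0.0, 1.669]
contact_force: [0.8, -0.4, 0.0]
grip_width: 25.5
finger_force: 0.0
time: 14.5
tool_pos: [550.3, 61.7, 218.3]
tcp_rot: [3.14, 0.0, 1.669]
contact_force: [-0.0, 0.2, 0.7]
grip_width: 17.0
finger_force: 0.0
-0.005482020637388871 0.1308233920887016 -0.008285776245053222
[4.728, -14.331, 2.35, 0.092]

[4.72, -14.326, -0.0, 0.1]
```

```bash

python3 -m jog '[[1,-5,1,0,0,0.03],[2,-7,0,0,0,0.05],[2,-7,0,0,0,0.05],[3.3,-10,0,0,0,0.07],[4.7,-14.3,0,0,0,0.1],[4.7,-14.3,0,0,0,0.1],[4.7,-14.3,0,0,0,0.1],[3.3,-10,0,0,0,0.07],[0,0,0,0,0,0]]' 
python3 -c "
from h import *;where(1)"
```

```text
time: 15.4
tool_pos: [473.3, 99.1, 217.2]
tcp_rot: [3.141, -0.0, 1.1]
contact_force: [-0.3, 0.0, 0.7]
grip_width: 16.3
finger_force: 0.0
0.5699129986680043 0.1889263700804931 -0.0023135926842867693
[4.505, -14.386, 1.241, 0.098]

[4.72, -14.326, -0.0, 0.1]
```

```bash

python3 -m jog '[[4.6,-14.3,0,0,0,0.1],[4.7,-14.3,0,0,0,0.1],[4.7,-14.3,0,0,0,0.1],[4.7,-14.3,0,0,0,0.1],[4.7,-14.3,0,0,0,0.1],[4.7,-14.3,0,0,0,0.1],[4.7,-14.3,0,0,0,0.1],[4.7,-14.3,0,0,0,0.1],[3.3,-10,0,0,0,0.07],[2,-6,0,0,0,0.04],[0,0,0,0,0,0],[0,0,0,0,0,0]]' 
python3 -c "
from h import *;where(1)"
```

```text
time: 16.6
tool_pos: [426.0, 221.5, 216.7]
tcp_rot: [3.141, -0.0, 0.191]
contact_force: [0.3, -0.2, -0.0]
grip_width: 16.7
finger_force: 0.0
1.4762312748849962 1.843878383731212 -0.004312439601386053
[2.878, -14.827, 0.734, 0.096]

[4.72, -14.326, -0.0, 0.1]
```

```bash

python3 -m jog '[[0,0,0,0,0,0],[0,0,0,0,0,0],[0,0,0,0,0,0],[0,0,-10,0,0,0],[0,0,-20,0,0,0],[0,0,-30,0,0,0],[0,0,-30,0,0,0],[0,0,-20,0,0,0],[0,0,0,0,0,0]]' 27
python3 -m jog '[[-20,20,0,0,0,0],[-40,0,0,0,0,0],[0,40,0,0,0,0],[0,40,0,0,0,0],[0,40,0,0,0,0],[0,40,0,0,0,0],[0,0,0,0,0,0],[0,0,0,0,0,0]]'
python3 - <<'E'
from h import *
cv2.imwrite("pics/t5.png",np.vstack([cv2.resize(bot.capture(c)[:,:,::-1][80:280,120:400],None,fx=1.4,fy=1.4) for c in("top","scene")]))
E
```

```text
time: 17.5
tool_pos: [426.8, 222.1, 330.3]
tcp_rot: [-3.141, -0.007, 0.189]
contact_force: [0.6, 0.3, -0.3]
grip_width: 24.7
finger_force: 0.0
time: 18.3
tool_pos: [400.2, 33.2, 326.1]
tcp_rot: [-3.141, 0.001, 0.186]
contact_force: [-0.2, -0.1, 0.1]
grip_width: 24.6
finger_force: 0.0
```

View pics/t5.png

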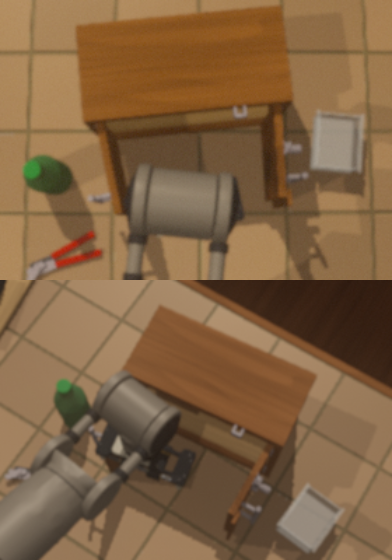

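Both doors stand square to the front (free edges at about (120,205) and (280,200) in the upper picture). The arm is clear and the bystanders have not moved.

```bash
python3 -c "
from plant import bot
print(bot.close_job())"
```

```text
the job is handed in; nothing more can be done
None
```

I drew the bolt, then opened the right door and then the left, each to about 1.48 rad as worked out from the gripper's position. The bottle, tub and can opener look undisturbed in the last pictures, the arm is clear, and the job is handed in; the judging result was not shown.

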